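Pin the orifice jig shut and hold it

TASK

Close the hinged upper half of the orifice jig down onto its rubber seal. Then take the steel locking pin (the one with the tall round knob) out of the slotted rack, sliding it along its slot and out at the open front because it cannot be lifted straight up, and push it down through the holes of both halves. The seal springs back, so finish with the gripper still on the knob, pressing the pin down so that the two halves stay squeezed fully shut; leave the thread gauge, the graduated cylinder and the check valve where they are.

Things in the scene. Friction and masses are not known exactly. Their poses are not given: they have to be found in the camera images.
- jig: Aluminium clamshell jig, fixed. Origin: centre of its footprint on the counter; z up; x from the hinge edge to the pin-hole edge, y along the hinge. Lower half: block 150 (x) by 90 (y) mm on feet, top face 50 mm, underside 20 mm above the counter (free space under the pin hole). It holds a white ceramic orifice disc in a rubber seal.
- jaw_hinge (a point): Middle of the upper half's hinge line (along the jig's y), jig x -65, z 54 mm. The upper half is a flat plate 12 mm thick, 80 mm wide along the hinge, reaching 10 to 135 mm from the hinge line, which lies in its inner face. A 36 mm window is centred 53 mm and the pin hole 110 mm from the hinge line; solid between them (71 to 101 mm).
- jaw (a joint): Opening of the jig's upper half above the relaxed rubber seal, rad: 0 = resting on the seal, growing as it opens; starts at 1.05 to 1.35. Its tilt above level is jaw + 0.08 - seal. The stiff hinge (0.2 Nm friction) stays wherever it is left; push the outer face over and down.
- seal (a joint): How far the seal is squeezed, rad of the upper half's tilt: 0 = relaxed (upper half 0.08 rad above level), 0.08 = fully shut, plate level, its top 66 mm above the counter, rigid stop. Springs back to 0 when let go. At the pin hole about 3 N begins to squeeze it and 6 to 7 N shuts it fully, over 9 mm of travel.
- jaw_hole (a point): Centre of the pin hole in the upper half, on its outer face (the top when shut). Hole 17 mm diameter. Moves with the upper half.
- jig_hole (a point): Centre of the mouth of the pin hole in the lower half's top face (50 mm above the counter, 110 mm from the hinge). Hole 16 mm diameter, right through the 30 mm block, vertical.
- rack: Dark steel rack, fixed: level plate 80 (x) by 170 (y) mm, 6 mm thick, top 100 mm above the counter, on two side walls. Origin: centre of its footprint on the counter, z up. Two slots 10.5 mm wide run along x at y = +40 and -40 mm, closed at x = +5, open at the front edge x = -40 mm. One holds the pin, the other the thread gauge, at x = 0; which is which varies.
- pin_knob (a point): Centre of the locking pin's round knob (22 mm diameter, 44 tall). Steel, 0.12 kg, hangs upright, z up along its axis. Below the knob: collar 26 diameter, 6 thick, resting on the rack plate (later on the jig's upper half); neck 9 diameter, 12 long, in the slot; shank 14 diameter, too thick to lift through the slot. Moved 65 mm towards the rack's -x it is clear of the rack.
- pin_tip (a point): Lower tip of the locking pin, 83 mm below the knob's centre; the last 8 mm taper from 14 to 8 mm diameter. Pushed home with the jig shut it is 11 mm above the counter, 9 mm out of the lower half's underside. z along the pin, up.
- gauge_head (a point): Brass thread gauge hanging in the other slot; centre of its flat disc head (32 mm diameter, 12 mm tall, on the rack plate). Not to be disturbed.
- cylinder_mid (a point): Glass graduated cylinder, 202 mm tall, 36 mm diameter on a 64 mm foot; point on its axis 100 mm up. Not to be disturbed.
- valve_mid (a point): Bronze check valve standing on end, 72 mm tall, 54 mm diameter with a side boss reaching 34 mm from the axis; centre. Not to be disturbed.
There are look-alikes about, which are no part of the job. Leave any turquoise or yellow look-alike of the rack alone. Of the things like the part that bears pin_knob, leave any that is red; of the rest the smaller one is meant.

How it is judged:
By the outcome, as a careful person would: the job done as asked, in the order asked, and still so for the second after the job is handed in, while the arm keeps its last pose, push and grip.
It also fails if it takes over 59 s, if anything falls off the work surface, if the arm or the gripper's body presses on something with over 40 N, if the wrist force passes 120 N, or if a joint passes its speed limit or range.

ROBOT

A 6-joint arm with a two-finger parallel gripper is mounted at the origin on the work surface. World frame = base frame: x ahead of the robot, y to its left, z up, the work surface at z = 0. Lengths are in mm, angles in degrees, forces in N, time in s.
With the tool pointing down it reaches from about 350 to 850 mm from the base axis. Payload 8.1 kg.
Tool frame: the origin (TCP) lies midway between the tips of the shut fingers; the grasp point (between the pads) lies 19 mm behind it (r.tcp_to_grasp is the distance from the TCP to the grasp point, in mm); z points along the fingers, y is the direction in which the jaws open and shut (so a half turn about z gives the same grasp; the last joint's range is limited). The gripper opens to 85 mm and grips with 20 to 120 N. Pads are 22 mm wide; open, the fingers measure 114 mm over their backs; the gripper's body (76 mm by 85 mm) begins 54 mm behind the grasp point. The pads swing forward as they close: fully open they stand 13 mm farther back than shut.
Start: joints at [-80.409, 7.471, 85.268, -0, 87.261, -4.893], TCP at [150.09, -580.929, 207.392] pointing down, gripper open.
Joint ranges: [-169.43, 169.43], [-51.17, 129.36], [1.28, 143.12], [-76.62, 256.62], [0, 156.53], [-152.29, 152.29]. Speed limits (degrees/s): [136.94, 136.94, 159.86, 180, 180, 180].

INTERFACE

Orientations are given as [roll, pitch, yaw] about the fixed x, y, z axes, in that order (R = Rz(yaw) Ry(pitch) Rx(roll)).
In Python, from bench import r gives the robot as it stands.
- The arm moves only by the tool jog_arm, never from a script. Its argument "targets" is a list of rows, each a list of 7 numbers: the shift along the tool's x, y, z in m, then the turn, a rotation vector about the tool's x, y, z in rad, then the closure, from 0 (fully open) to 1 (shut). In form: [[dx, dy, dz, wx, wy, wz, claw], ...]. A call has 1 to 5 rows; each row is the pose to reach, as a shift and turn from the pose commanded when the call began, along the tool's axes at that moment; what a row does not reach only later rows make up. A row lasts 1/12 s, in which the tool goes at most 41.7 mm and 7.16 degrees, less where a joint would pass 70% of its speed; a pose out of reach is approached as far as the arm can. A call with a gripper value outside its range is refused whole. The fingers move at their own pace and stop on an object; "newtons" is the grip in N (left out, the last holds). Time passes only in rows, so rows that repeat a pose let the fingers close. It gives the time, the measured TCP pose, the force and the opening at its end, in the units of the state.
- r.sense(): the state, without advancing time (a new reading comes with each control period).
- r.snapshot(name): name is "scene" or "top"; returns a dict with "pixels" (384x512x3 uint8, red, green, blue), "fx", "fy", "cx", "cy" (pixels), "origin" and "attitude" of the camera in the world. Camera axes: x right, y down, z forward; pixel columns grow to the right and rows downward; lengths in mm; the calibration is good to about 2 mm. A picture is of the moment at which its call begins. There is no depth.
- r.hand_in(): hands the job in, once; it reports no verdict.
The state is a dict: "time": time; "joint_pos": joint angles; "qd": joint speeds; "joint_efforts": joint torques, N m; "tool_pos": TCP position; "tcp_rot": TCP orientation; "ft_force": force on the tool from outside, world axes, zero at the start; "wrist_torque": the same for the moment, N m; "finger_gap": finger opening in mm.
Only numpy, scipy, OpenCV 4.12 (cv2) and the standard library are available. Lean on these libraries where they do the work, as an engineer would, in place of code of your own. Each camera call takes 0.05 s, during which the arm holds its last target.

## Working session

There is one attempt and no reset: what is moved stays moved. The work goes in short steps, Python scripts to look and compute and a tool call to move; the robot and the scene stay as the last step left them, time stands still between calls to the robot, and variables do not carry over. Pictures are saved under pics/ and viewed, and the job is handed in when it is done.

Besides the shell and the picture viewer there is one more tool, called after ">>>" as name(argument=value, ...) on one line, values as JSON. jog_arm: Moves the arm, as the interface text tells. Its arguments: {"type":"object","properties":{"targets":{"type":"array","items":{"type":"array","items":{"type":"number"}}},"newtons":{"type":"number"}},"required":["targets"]}

```bash
mkdir -p pics; ls; python3 - <<'E'
from bench import r
import cv2,json,numpy as np
print(r.sense())
for n in("scene","top"):
    s=r.snapshot(n)
    cv2.imwrite(f"pics/{n}0.png",cv2.cvtColor(s["pixels"],cv2.COLOR_RGB2BGR))
    print(n,{k:(np.array(v).tolist()) for k,v in s.items() if k!="pixels"})
E
```

```text
pics
{'time': 0.0, 'joint_pos': array([-8.04079937e+01,  7.51439438e+00,  8.53304554e+01, -5.76548166e-04,
        8.72612917e+01, -4.89214724e+00]), 'qd': array([-0.05042444, -0.12129963, -0.02669569,  0.00933769,  0.01973651,
        0.00474493]), 'joint_efforts': array([ 2.91181510e-03, -5.69402540e+01, -5.00548410e+01, -1.18182475e-04,
        1.49952038e-02,  1.52665098e-05]), 'tool_pos': array([ 149.9941036 , -580.32947813,  206.34064098]), 'tcp_rot': array([-1.79894196e+02, -8.47804130e-03,  1.44841738e+01]), 'ft_force': array([-0.40105345, -0.03711771,  0.58204941]), 'wrist_torque': array([ 0.02001904, -0.02830389, -0.05489529]), 'finger_gap': 85.35016328861646}
scene {'fx': 422.666567839725, 'fy': 422.666567839725, 'cx': 259.0732654036448, 'cy': 188.47139395870232, 'origin': [1212.4581890919044, -190.52787193140605, 872.8591526778916], 'attitude': [-139.8612790684889, 0.6041789740281105, 69.50899172128808]}
top {'fx': 355.298292424722, 'fy': 355.298292424722, 'cx': 261.7743462742655, 'cy': 193.12962375030375, 'origin': [362.48958323395584, 13.112459966063735, 1162.3884568736541], 'attitude': [-168.82651892014192, 0.5153825297103547, -90.82182009778572]}
```

View pics/scene0.png

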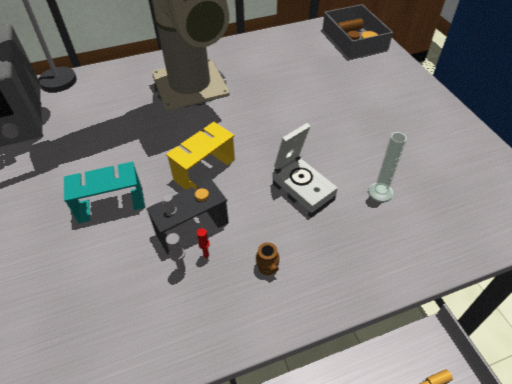

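View pics/top0.png

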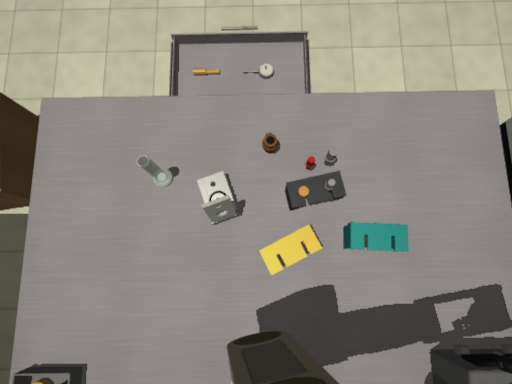

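```bash
python3 - <<'E'
import cv2
a=cv2.imread("pics/scene0.png");b=cv2.imread("pics/top0.png")
cv2.imwrite("pics/c1.png",cv2.resize(a[170:280,135:295],None,fx=5,fy=5,interpolation=cv2.INTER_CUBIC))
cv2.imwrite("pics/c2.png",cv2.resize(a[115:225,260:420],None,fx=5,fy=5,interpolation=cv2.INTER_CUBIC))
cv2.imwrite("pics/c3.png",cv2.resize(b[140:240,180:360],None,fx=4.4,fy=4.4,interpolation=cv2.INTER_CUBIC))
E
```

```text
(no output)
```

View pics/c1.png

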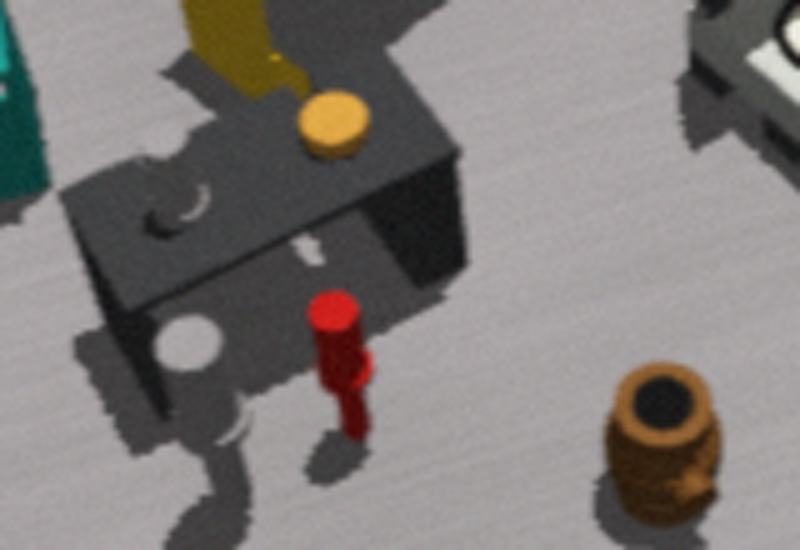

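View pics/c2.png

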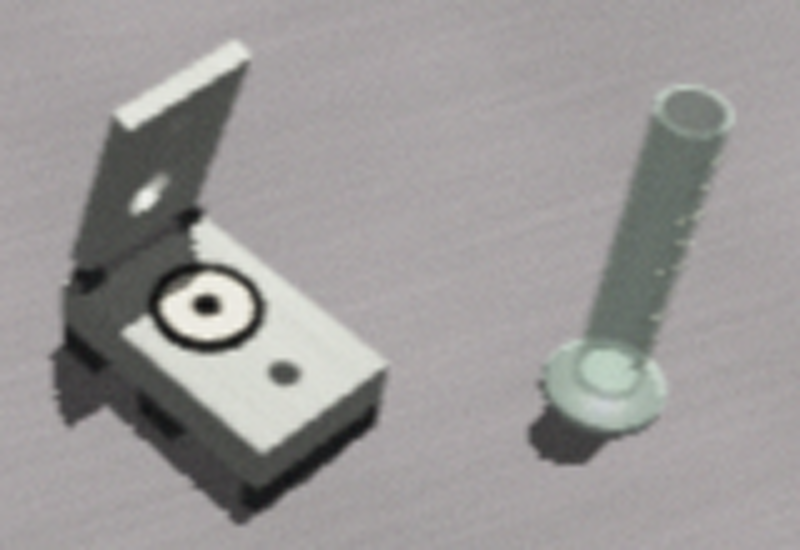

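View pics/c3.png

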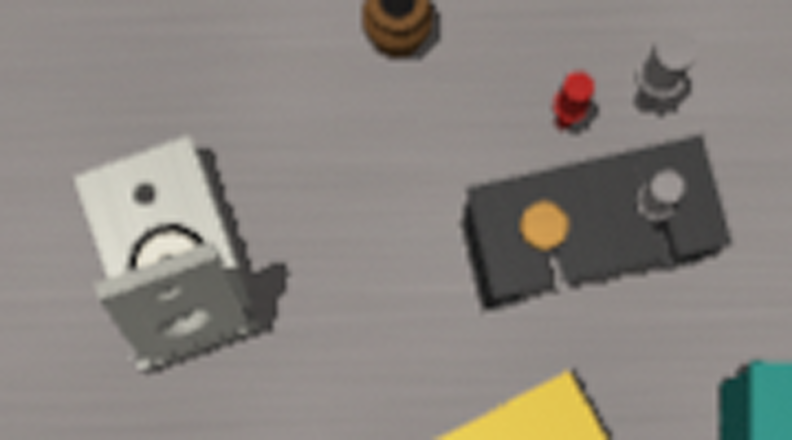

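```bash
cat > h.py <<'E'
import numpy as np,cv2
from scipy.spatial.transform import Rotation as R
from scipy.optimize import least_squares
CAM={'scene':dict(f=422.666567839725,c=(259.0732654036448,188.47139395870232),o=[1212.4581890919044,-190.52787193140605,872.8591526778916],a=[-139.8612790684889,0.6041789740281105,69.50899172128808]),
'top':dict(f=355.298292424722,c=(261.7743462742655,193.12962375030375),o=[362.48958323395584,13.112459966063735,1162.3884568736541],a=[-168.82651892014192,0.5153825297103547,-90.82182009778572])}
def proj(n,P):
    C=CAM[n];Rm=R.from_euler('xyz',C['a'],degrees=True).as_matrix()
    q=(np.atleast_2d(P)-C['o'])@Rm
    return q[:,:2]/q[:,2:]*C['f']+C['c']
def ray(n,uv):
    C=CAM[n];Rm=R.from_euler('xyz',C['a'],degrees=True).as_matrix()
    d=Rm@np.r_[(np.array(uv)-C['c'])/C['f'],1];return np.array(C['o']),d/np.linalg.norm(d)
def onz(n,uv,z):
    o,d=ray(n,uv);return o+d*(z-o[2])/d[2]
def tri(uvs):
    A=np.zeros((3,3));b=np.zeros(3)
    for n,uv in uvs:
        o,d=ray(n,uv);M=np.eye(3)-np.outer(d,d);A+=M;b+=M@o
    return np.linalg.solve(A,b)
def W(pose,P):
    x,y,a=pose;c,s=np.cos(a),np.sin(a);P=np.atleast_2d(np.array(P,float))
    return np.c_[x+c*P[:,0]-s*P[:,1],y+s*P[:,0]+c*P[:,1],P[:,2]]
def jaw(th,d,y,h=0): # tilt th, d from hinge, h above inner face
    return [-65+d*np.cos(th)-h*np.sin(th),y,54+d*np.sin(th)+h*np.cos(th)]
def poly(img,n,P,col,k,off):
    p=(proj(n,P)-off+0.5)*k
    cv2.polylines(img,[np.round(p*8).astype(int)],False,col,1,cv2.LINE_AA,3)
def circ(c,rad,N=40):
    t=np.linspace(0,2*np.pi,N);return np.c_[c[0]+rad*np.cos(t),c[1]+rad*np.sin(t),np.full(N,c[2])]
E
cat > fit.py <<'E'
from h import *
T=lambda x,y:(x/4.4+180-.39,y/4.4+140-.39)
S1=lambda x,y:(x/5+135-.4,y/5+170-.4)
S2=lambda x,y:(x/5+260-.4,y/5+115-.4)
rk=[('top',T(468,188),(40,85,100)),('top',T(702,135),(40,-85,100)),('top',T(730,240),(-40,-85,100)),
('scene',S1(130,308),(40,-85,100)),('scene',S1(460,150),(40,85,100)),('scene',S1(62,192),(-40,-85,100)),('scene',S1(388,50),(-40,85,100))]
f=lambda p:np.concatenate([(proj(n,W(p,P))[0]-uv) for n,uv,P in rk])
s=least_squares(f,[450,-100,.2],x_scale=[100,100,.3]);rp=s.x
print('rack',rp[:2],np.degrees(rp[2]),np.round(s.fun,1))
jg=[('top',T(75,178),(75,45,50)),('top',T(190,136),(75,-45,50)),('top',T(145,193),(45,0,50)),
('scene',S2(285,373),(45,0,50)),('scene',S2(387,367),(75,45,50)),('scene',S2(265,455),(75,-45,50))]
jw=[('scene',S2(125,128),(135,-40,0)),('scene',S2(250,57),(135,40,0)),('scene',S2(113,112),(135,-40,12)),('scene',S2(240,40),(135,40,12)),
('top',T(96,288),(135,40,0)),('top',T(218,245),(135,-40,0))]
g=lambda p:np.concatenate([(proj(n,W(p[:3],P))[0]-uv) for n,uv,P in jg]+[(proj(n,W(p[:3],jaw(p[3],P[0],P[1],P[2])))[0]-uv) for n,uv,P in jw[:4]])
s=least_squares(g,[450,100,.3,1.25],x_scale=[100,100,.3,.3]);jp=s.x
print('jig',jp[:2],np.degrees(jp[2]),jp[3],np.round(s.fun,1))
print('knob top', onz('top',T(667,187),150), onz('scene',(0,0),0)*0)
if __name__=='__main__':
  for n,off,k,sh in(('scene',(140,110),(3.6),(210,170)),('top',(180,140),4.4,(180,100))):
    im=cv2.imread(f'pics/{n}0.png')[off[1]:off[1]+sh[1],off[0]:off[0]+sh[0]]
    im=cv2.resize(im,None,fx=k,fy=k,interpolation=cv2.INTER_CUBIC)
    o=np.array(off)
    poly(im,n,W(rp,[(-40,-85,100),(40,-85,100),(40,85,100),(-40,85,100),(-40,-85,100)]),(0,255,0),k,o)
    poly(im,n,W(rp,circ((0,-40,150),11)),(255,0,255),k,o)
    poly(im,n,W(rp,circ((0,-40,106),13)),(255,0,255),k,o)
    poly(im,n,W(rp,circ((0,40,112),16)),(255,0,255),k,o)
    poly(im,n,W(jp,[(-75,-45,50),(75,-45,50),(75,45,50),(-75,45,50),(-75,-45,50)]),(0,255,0),k,o)
    poly(im,n,W(jp,circ((45,0,50),8)),(255,0,255),k,o)
    for h in(0,12):
        poly(im,n,W(jp,[jaw(jp[3],d,y,h) for d,y in((10,-40),(135,-40),(135,40),(10,40),(10,-40))]),(0,0,255),k,o)
    cv2.imwrite(f'pics/ov_{n}.png',im)
E
python3 fit.py
```

```text
rack [ 583.78100172 -142.83648029] 11.445460797712908 [-1.1 -0.3 -0.5  0.2 -0.2  1.2 -0.5  1.3  0.9  0.6 -0.7  0.2 -0.7 -1.1]
jig [572.72047132 164.1185301 ] 18.722615232991703 1.3573167665281247 [-0.5 -0.2 -0.2  0.2 -0.3  0.4 -0.2  0.5  0.4 -0.  -0.8  0.3  0.7  0.2
  0.4 -0.2 -0.2  0.  -0.9 -0. ]
knob top [ 592.07868898 -183.6347695   150.        ] [-0. -0.  0.]Traceback (most recent call last):
  File "fit.py", line 27, in <module>
    poly(im,n,W(jp,[(-75,-45,50),(75,-45,50),(75,45,50),(-75,45,50),(-75,-45,50)]),(0,255,0),k,o)
              ~^^^^^^^^^^^^^^^^^^^^^^^^^^^^^^^^^^^^^^^^^^^^^^^^^^^^^^^^^^^^^^^^^^^
  File "h.py", line 21, in W
    x,y,a=pose;c,s=np.cos(a),np.sin(a);P=np.atleast_2d(np.array(P,float))
    ^^^^^
ValueError: too many values to unpack (expected 3)
```

```bash
sed -i 's/x,y,a=pose;/x,y,a=pose[:3];/' h.py; python3 fit.py >/dev/null; ls pics
```

```text
c1.png
c2.png
c3.png
ov_scene.png
ov_top.png
scene0.png
top0.png
```

View pics/ov_scene.png

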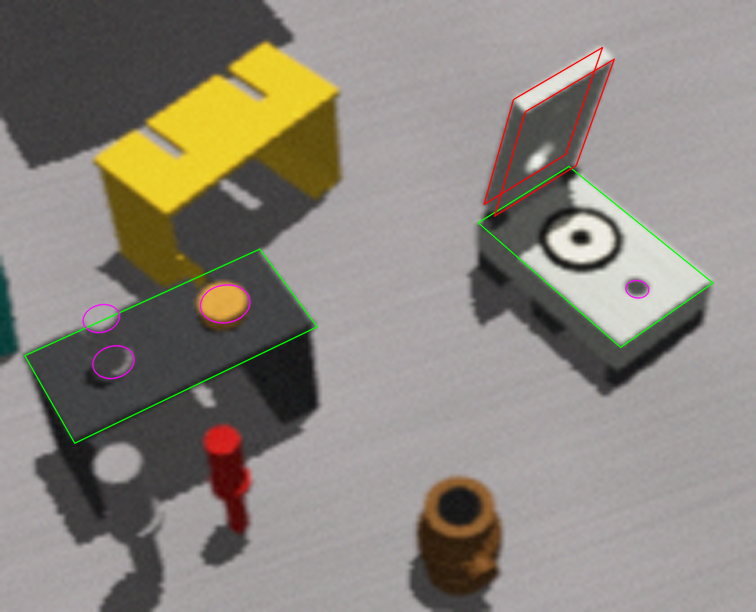

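View pics/ov_top.png

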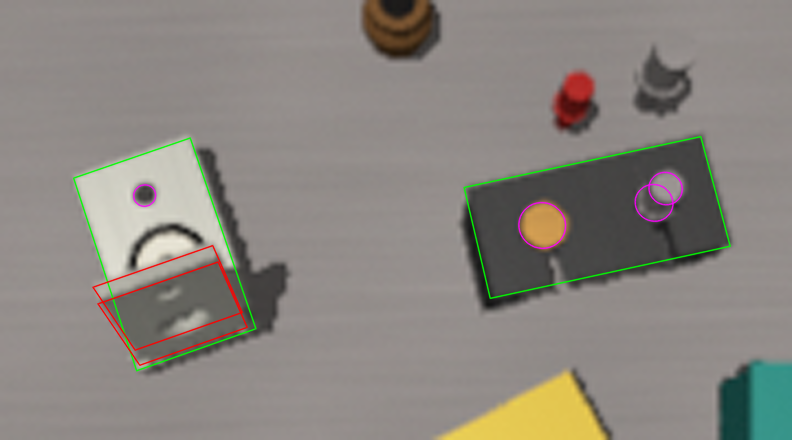

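```bash
cat > c.py <<'E'
import sys,json,os
import numpy as np
from h import *
F='cmd.json'
def load():
    if os.path.exists(F): d=json.load(open(F));return np.array(d['p']),d['yaw']
    return np.array([150.09,-580.929,207.392]),14.484
def axes(y):
    y=np.radians(y);return np.array([[np.cos(y),np.sin(y),0],[np.sin(y),-np.cos(y),0],[0,0,-1]])
def did(dx,dy,dz,wz=0):  # m, rad in tool axes, last row of the call
    p,y=load();p=p+np.array([dx,dy,dz])*1000@axes(y);y-=np.degrees(wz)
    json.dump(dict(p=p.tolist(),yaw=y),open(F,'w'));return p,y
def need(t,yaw):
    p,y=load();d=axes(y)@(np.array(t)-p)/1000
    print('cmd',p.round(1),round(y,2),'need',d.round(4),'wz',round(-np.radians(yaw-y),4))
E
python3 - <<'E'
from c import *
import fit
jp=fit.jp;rp=fit.rp
T,S1,S2=fit.T,fit.S1,fit.S2
print('decoy knob top',tri([('top',T(683,56)),('scene',S1(190,342))]))
print('red top',tri([('top',T(578,86)),('scene',S1(335,311))]))
print('pin knob top tri?',onz('top',T(667,187),150))
print('valve',onz('top',(270,142),72),'cyl foot',onz('top',(163,178),5))
for uv in((260,250),(308,226),(322,242),(274,273)):print('yellow',onz('top',uv,100).round())
print('jig hole',W(jp,(45,0,50)),'pin',W(rp,(0,-40,128)),'out',W(rp,(-75,-40,128)))
t=W(jp,(-95,0,207))[0];print(t);need(t,np.degrees(jp[2]))
E
```

```text
rack [ 583.78100172 -142.83648029] 11.445460797712908 [-1.1 -0.3 -0.5  0.2 -0.2  1.2 -0.5  1.3  0.9  0.6 -0.7  0.2 -0.7 -1.1]
jig [572.72047132 164.1185301 ] 18.722615232991703 1.3573167665281247 [-0.5 -0.2 -0.2  0.2 -0.3  0.4 -0.2  0.5  0.4 -0.  -0.8  0.3  0.7  0.2
  0.4 -0.2 -0.2  0.  -0.9 -0. ]
knob top [ 592.07868898 -183.6347695   150.        ] [-0. -0.  0.]
decoy knob top [ 687.68412241 -198.83510513  134.91630213]
red top [ 675.4796471  -133.09711956  106.90227547]
pin knob top tri? [ 592.07868898 -183.6347695   150.        ]
valve [745.32679424  -9.05335296  72.        ] cyl foot [648.35497774 351.09495912   5.        ]
yellow [401.  27. 100.]
yellow [ 470. -117.  100.]
yellow [ 422. -157.  100.]
yellow [334. -13. 100.]
jig hole [[615.33923578 178.56293786  50.        ]] pin [[ 591.71840432 -182.04104176  128.        ]] out [[ 518.20985157 -196.92367163  128.        ]]
[482.74752412 133.62478037 207.        ]
cmd [ 150.1 -580.9  207.4] 14.48 need [ 5.008e-01 -6.086e-01  4.000e-04] wz -0.074
```

Candidates for the pin, in the top view:
- **Grey knob in the dark rack**, (331,182): about 22 mm wide.
- **Grey knob standing free**, (335,153): about 29 mm wide.
- **Red one**, (311,160): excluded by colour.

The smaller grey one in the dark rack is the one meant. The enlarged crops and overlays confirm this, and the turquoise and yellow racks are left alone. First I close the jig.

>>> jog_arm(targets=[[0.025, -0.03, 0, 0, 0, -0.0148, 1], [0.05, -0.06, 0, 0, 0, -0.0296, 1], [0.075, -0.09, 0, 0, 0, -0.0444, 1], [0.1, -0.12, 0, 0, 0, -0.0592, 1], [0.125, -0.15, 0, 0, 0, -0.074, 1]], newtons=40)

```text
time: 0.52
tool_pos: [233.8, -402.5, 206.7]
tcp_rot: [-179.9, -0.0, 18.7]
ft_force: [1.1, -0.4, 0.5]
finger_gap: 25.6
```

```bash
python3 - <<'E'
from c import *
import fit
from bench import r
did(.125,-.15,0,-.074)
s=r.sense();print(s['time'],s['tool_pos'],s['tcp_rot'],s['finger_gap'],s['ft_force'])
need(W(fit.jp,(-95,0,207))[0],18.724)
E
```

```text
rack [ 583.78100172 -142.83648029] 11.445460797712908 [-1.1 -0.3 -0.5  0.2 -0.2  1.2 -0.5  1.3  0.9  0.6 -0.7  0.2 -0.7 -1.1]
jig [572.72047132 164.1185301 ] 18.722615232991703 1.3573167665281247 [-0.5 -0.2 -0.2  0.2 -0.3  0.4 -0.2  0.5  0.4 -0.  -0.8  0.3  0.7  0.2
  0.4 -0.2 -0.2  0.  -0.9 -0. ]
knob top [ 592.07868898 -183.6347695   150.        ] [-0. -0.  0.]
0.5167 [ 233.80805723 -402.52436616  206.69315881] [-1.79944222e+02 -2.96624676e-03  1.87313777e+01] 25.550115640519955 [ 1.09620805 -0.36045767  0.45388225]
cmd [ 233.6 -404.4  207.4] 18.72 need [ 4.087e-01 -4.296e-01  4.000e-04] wz -0.0
```

>>> jog_arm(targets=[[0.027, -0.029, 0, 0, 0, 0, 1], [0.054, -0.058, 0, 0, 0, 0, 1], [0.081, -0.087, 0, 0, 0, 0, 1], [0.108, -0.116, 0, 0, 0, 0, 1], [0.135, -0.145, 0, 0, 0, 0, 1]])

```text
time: 0.93
tool_pos: [315.0, -221.9, 207.1]
tcp_rot: [-180.0, 0.0, 18.7]
ft_force: [0.9, 0.1, 0.3]
finger_gap: -0.2
```

>>> jog_arm(targets=[[0.027, -0.029, 0, 0, 0, 0, 1], [0.054, -0.058, 0, 0, 0, 0, 1], [0.081, -0.087, 0, 0, 0, 0, 1], [0.108, -0.116, 0, 0, 0, 0, 1], [0.135, -0.145, 0, 0, 0, 0, 1]])

```text
time: 1.35
tool_pos: [396.4, -41.1, 207.3]
tcp_rot: [180.0, -0.0, 18.7]
ft_force: [1.3, -1.1, 1.0]
finger_gap: 0.1
```

>>> jog_arm(targets=[[0.028, -0.028, 0, 0, 0, 0, 1], [0.056, -0.056, 0, 0, 0, 0, 1], [0.084, -0.084, 0, 0, 0, 0, 1], [0.112, -0.112, 0, 0, 0, 0, 1], [0.138, -0.139, 0.002, 0, 0, 0, 1]])

```text
time: 1.77
tool_pos: [482.8, 135.2, 205.3]
tcp_rot: [180.0, -0.0, 18.8]
ft_force: [0.7, -0.3, 0.8]
finger_gap: -0.0
```

```bash
sed -i "s/^print('rack'.*//;s/^print('jig'.*//;s/^print('knob.*//" fit.py; python3 - <<'E'
from c import *
import fit
from bench import r
did(.408,-.429,.002)
s=r.sense();print(s['time'],s['tool_pos'],s['tcp_rot'],s['finger_gap'],s['ft_force'])
need(W(fit.jp,(-95,0,145))[0],18.724)
im=[]
for n,o in(('scene',(230,90)),('top',(150,130))):
    p=cv2.cvtColor(r.snapshot(n)['pixels'],cv2.COLOR_RGB2BGR)[o[1]:o[1]+130,o[0]:o[0]+130]
    im.append(cv2.resize(p,(400,400),interpolation=cv2.INTER_CUBIC))
cv2.imwrite('pics/a1.png',np.hstack(im))
for th in (1.357,1.2,1,.8,.6,.4,.25,.12,.08,0):
    q=jaw(th,88,0,12);print(th,round(q[0]-11+95,1),round(145-q[2],1))
E
```

```text
1.7667 [482.82085556 135.20415104 205.34301972] [ 1.79997254e+02 -2.07191054e-02  1.87627384e+01] -0.010139884699890826 [ 0.71298699 -0.27058228  0.77188714]
cmd [482.3 132.8 205.4] 18.72 need [ 0.0007 -0.0006  0.0604] wz -0.0
1.357 25.9 2.5
1.2 39.7 4.6
1 56.4 10.5
0.8 71.7 19.5
0.6 84.9 31.4
0.4 95.4 45.7
0.25 101.3 57.6
0.12 104.9 68.6
0.08 105.8 72.0
0 107.0 79.0
```

View pics/a1.png

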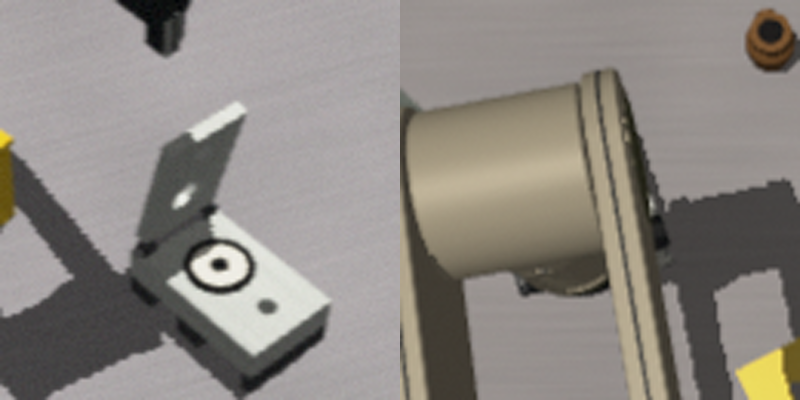

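Scene view: the shut gripper (at about pixel 285,103) stands behind the open upper half, whose tip is at 308,127. I lower the tool behind it.

>>> jog_arm(targets=[[0, 0, 0.02, 0, 0, 0, 1], [0, 0, 0.04, 0, 0, 0, 1], [0, 0, 0.06, 0, 0, 0, 1], [0.01, 0, 0.06, 0, 0, 0, 1], [0.02, 0, 0.061, 0, 0, 0, 1]])

```text
time: 2.28
tool_pos: [499.5, 138.5, 142.2]
tcp_rot: [-180.0, 0.2, 18.7]
ft_force: [0.9, -1.3, 0.5]
finger_gap: 0.1
```

>>> jog_arm(targets=[[0.007, 0, 0.002, 0, 0, 0, 1], [0.014, 0, 0.003, 0, 0, 0, 1], [0.021, 0, 0.004, 0, 0, 0, 1], [0.028, 0, 0.007, 0, 0, 0, 1], [0.036, 0, 0.01, 0, 0, 0, 1]])

```text
time: 2.7
tool_pos: [535.9, 150.8, 134.4]
tcp_rot: [180.0, -0.0, 18.7]
ft_force: [-1.3, -1.1, 1.2]
finger_gap: 0.1
```

```bash
python3 - <<'E'
from c import *
import fit
from bench import r
did(.056,0,.071)
s=r.sense();print(s['time'],s['tool_pos'],s['tcp_rot'],s['finger_gap'],s['ft_force'])
need(W(fit.jp,(-95+71.7,0,125.5))[0],18.724)
im=[]
for n,o in(('scene',(230,90)),):
    p=cv2.cvtColor(r.snapshot(n)['pixels'],cv2.COLOR_RGB2BGR)[o[1]:o[1]+130,o[0]:o[0]+130]
    im.append(cv2.resize(p,(500,500),interpolation=cv2.INTER_CUBIC))
cv2.imwrite('pics/a2.png',np.hstack(im))
E
```

```text
2.7 [535.92222015 150.82755191 134.446537  ] [ 1.79991557e+02 -8.68825337e-03  1.87170225e+01] 0.07223392113623653 [-1.28348396 -1.14198669  1.20833593]
cmd [535.3 150.8 134.4] 18.72 need [ 0.0164 -0.0006  0.0089] wz -0.0
```

View pics/a2.png

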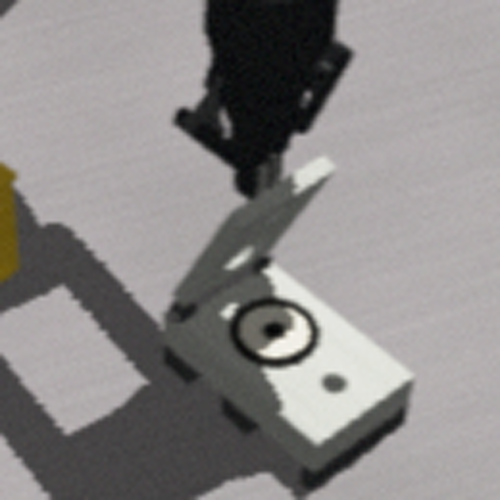

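The upper half is following (its tip is now at about scene pixel 312,132). I carry on along the arc.

>>> jog_arm(targets=[[0.009, 0, 0.0045, 0, 0, 0, 1], [0.0165, 0, 0.009, 0, 0, 0, 1], [0.023, 0, 0.0145, 0, 0, 0, 1], [0.0295, 0, 0.021, 0, 0, 0, 1], [0.035, 0, 0.028, 0, 0, 0, 1]])

```text
time: 3.17
tool_pos: [572.0, 163.0, 108.3]
tcp_rot: [180.0, -0.4, 18.7]
ft_force: [6.2, 2.8, 11.2]
finger_gap: 0.3
```

>>> jog_arm(targets=[[0.005, 0, 0.007, 0, 0, 0, 1], [0.008, 0, 0.013, 0, 0, 0, 1], [0.011, 0, 0.019, 0, 0, 0, 1], [0.013, 0, 0.025, 0, 0, 0, 1], [0.0145, 0, 0.03, 0, 0, 0, 1]])

```text
time: 3.58
tool_pos: [582.0, 166.7, 75.3]
tcp_rot: [-180.0, 0.1, 18.7]
ft_force: [0.5, 0.2, 0.9]
finger_gap: 0.0
```

>>> jog_arm(targets=[[0.001, 0, 0.0025, 0, 0, 0, 1], [0.001, 0, 0.004, 0, 0, 0, 1], [0.001, 0, 0.005, 0, 0, 0, 1], [0.001, 0, 0.006, 0, 0, 0, 1], [0.001, 0, 0.007, 0, 0, 0, 1]])

```text
time: 4.0
tool_pos: [583.1, 167.1, 69.5]
tcp_rot: [-180.0, -0.0, 18.7]
ft_force: [0.3, 0.4, 1.1]
finger_gap: -0.3
```

```bash
python3 - <<'E'
from c import *
import fit
from bench import r
did(.0505,0,.065)
s=r.sense();print(s['time'],s['tool_pos'],s['tcp_rot'],s['finger_gap'],s['ft_force'])
need(W(fit.jp,(-95+107,0,66))[0],18.724)
im=[]
for n,o in(('scene',(230,90)),):
    p=cv2.cvtColor(r.snapshot(n)['pixels'],cv2.COLOR_RGB2BGR)[o[1]:o[1]+130,o[0]:o[0]+130]
    im.append(cv2.resize(p,(500,500),interpolation=cv2.INTER_CUBIC))
cv2.imwrite('pics/a3.png',np.hstack(im))
E
```

```text
4.0 [583.14642472 167.0671665   69.47571321] [-1.79996842e+02 -1.08324930e-02  1.87230193e+01] -0.27414489295014804 [0.27802706 0.42429978 1.08267066]
cmd [583.2 167.   69.4] 18.72 need [ 0.0012 -0.0006  0.0034] wz -0.0
```

View pics/a3.png

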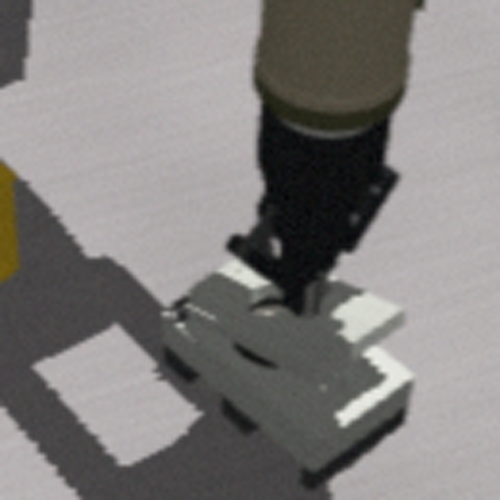

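>>> jog_arm(targets=[[0.001, 0, 0.001, 0, 0, 0, 1], [0.001, 0, 0.002, 0, 0, 0, 1], [0.001, 0, 0.003, 0, 0, 0, 1], [0.001, 0, 0.004, 0, 0, 0, 1], [0.001, 0, 0.004, 0, 0, 0, 1]])

```text
time: 4.47
tool_pos: [584.1, 167.3, 65.2]
tcp_rot: [180.0, 0.0, 18.7]
ft_force: [-0.2, 0.0, 1.5]
finger_gap: -0.0
```

```bash
python3 - <<'E'
from c import *
import fit
from bench import r
did(.001,0,.004)
s=r.sense();print(s['time'],s['tool_pos'],s['ft_force'])
o=(230,90);p=cv2.cvtColor(r.snapshot('scene')['pixels'],cv2.COLOR_RGB2BGR)[o[1]:o[1]+130,o[0]:o[0]+130]
p=cv2.resize(p,None,fx=4.5,fy=4.5,interpolation=cv2.INTER_CUBIC)
for th,c in((0,(0,0,255)),(.08,(0,255,0)),(.16,(255,0,0))):
  poly(p,'scene',W(fit.jp,[jaw(th,d,y,12) for d,y in((10,-40),(135,-40),(135,40),(10,40),(10,-40))]),c,4.5,np.array(o))
cv2.imwrite('pics/a4.png',p)
E
```

```text
4.4667 [584.05246937 167.31093814  65.20359175] [-0.19833077  0.02977519  1.49927343]
```

View pics/a4.png

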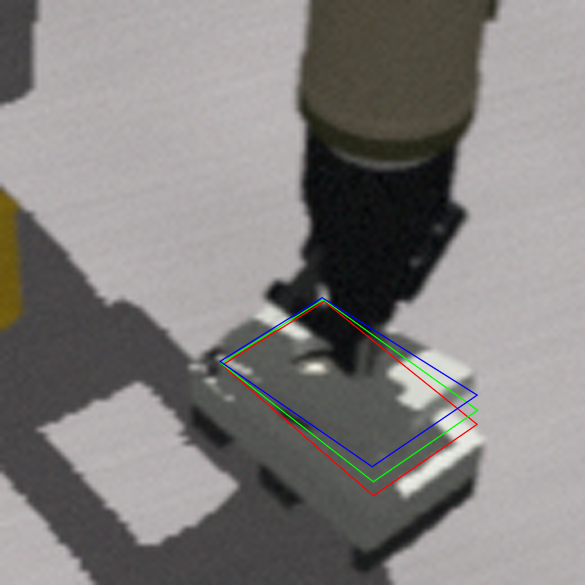

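```bash
python3 - <<'E'
from c import *
import fit
from bench import r
o=(265,140);p=cv2.cvtColor(r.snapshot('scene')['pixels'],cv2.COLOR_RGB2BGR)[o[1]:o[1]+85,o[0]:o[0]+90]
cv2.imwrite('pics/a5.png',cv2.resize(p,None,fx=7,fy=7,interpolation=cv2.INTER_CUBIC))
E
```

```text
(no output)
```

View pics/a5.png

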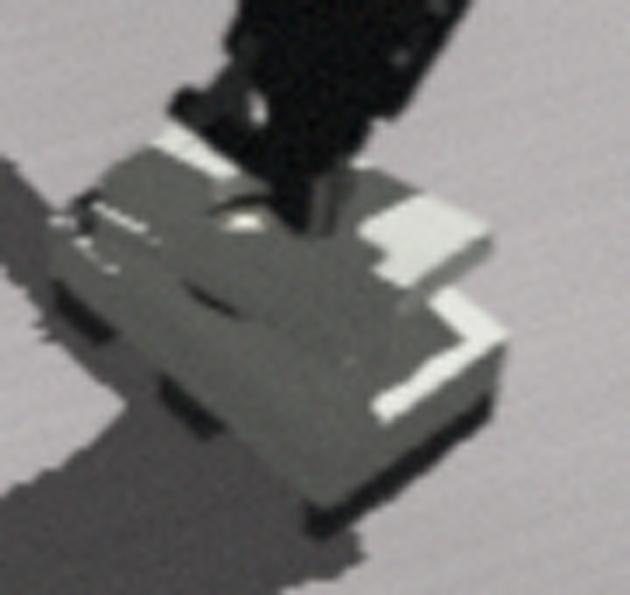

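```bash
python3 - <<'E'
from c import *
import fit
k=lambda P:((proj('scene',P)-(265,140)+.5)*7).round()
for th in(.08,.16,.24,.32,.4):print(th,k(W(fit.jp,[jaw(th,135,40,12),jaw(th,135,40,0),jaw(th,135,-40,12),jaw(th,71,0,12),jaw(th,35,0,12),jaw(th,53,0,12),jaw(th,110,0,12)])).tolist())
print(k([[584,167.3,65],[584,167.3,85],[584,167.3,100]]))
print(k(W(fit.jp,[(75,45,50),(75,-45,50),(-75,-45,50)])))
E
```

```text
0.08 [[497.0, 287.0], [495.0, 311.0], [335.0, 399.0], [291.0, 248.0], [224.0, 198.0], [257.0, 223.0], [367.0, 305.0]]
0.16 [[497.0, 264.0], [496.0, 289.0], [333.0, 375.0], [289.0, 235.0], [222.0, 191.0], [255.0, 213.0], [366.0, 285.0]]
0.24 [[494.0, 239.0], [496.0, 266.0], [329.0, 350.0], [287.0, 222.0], [220.0, 184.0], [253.0, 203.0], [362.0, 265.0]]
0.32 [[490.0, 214.0], [493.0, 242.0], [324.0, 325.0], [283.0, 208.0], [217.0, 177.0], [250.0, 192.0], [358.0, 244.0]]
0.4 [[484.0, 187.0], [489.0, 216.0], [317.0, 298.0], [278.0, 194.0], [214.0, 170.0], [246.0, 182.0], [352.0, 222.0]]
[[302. 272.]
 [306. 235.]
 [309. 206.]]
[[510. 339.]
 [331. 465.]
 [ 54. 222.]]
```

The upper half still stands at about 0.25 rad, and the fingertip seems to have gone into the window. I lift the tool out and look.

>>> jog_arm(targets=[[0, 0, -0.008, 0, 0, 0, 1], [0, 0, -0.018, 0, 0, 0, 1], [0, 0, -0.03, 0, 0, 0, 1], [0, 0, -0.045, 0, 0, 0, 1], [0, 0, -0.06, 0, 0, 0, 1]])

```text
time: 4.98
tool_pos: [584.4, 167.4, 127.5]
tcp_rot: [180.0, -0.1, 18.7]
ft_force: [-0.4, 0.4, 0.1]
finger_gap: 0.2
```

```bash
python3 - <<'E'
from c import *
import fit
from bench import r
did(0,0,-.06)
s=r.sense();print(s['time'],s['tool_pos'],s['ft_force'])
o=(265,120);p=cv2.cvtColor(r.snapshot('scene')['pixels'],cv2.COLOR_RGB2BGR)[o[1]:o[1]+105,o[0]:o[0]+90]
p=cv2.resize(p,None,fx=5.5,fy=5.5,interpolation=cv2.INTER_CUBIC)
q=cv2.circle(p.copy(),tuple(((proj('scene',s['tool_pos'])[0]-o+.5)*5.5).astype(int).tolist()),3,(0,0,255),1)
cv2.imwrite('pics/a6.png',q)
E
```

```text
4.9833 [584.41381171 167.39412812 127.46220937] [-0.42794158  0.40835346  0.09376202]
```

View pics/a6.png

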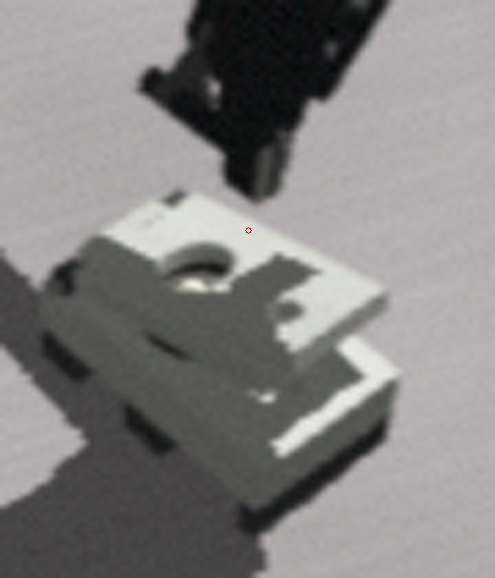

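>>> jog_arm(targets=[[0.005, 0, 0.015, 0, 0, 0, 1], [0.005, 0, 0.03, 0, 0, 0, 1], [0.005, 0, 0.045, 0, 0, 0, 1], [0.005, 0, 0.054, 0, 0, 0, 1], [0.005, 0, 0.06, 0, 0, 0, 1]])

```text
time: 5.45
tool_pos: [588.4, 168.9, 64.6]
tcp_rot: [-180.0, 0.1, 18.7]
ft_force: [0.1, 0.3, 1.1]
finger_gap: -0.0
```

>>> jog_arm(targets=[[0, 0, 0.002, 0, 0, 0, 1], [0, 0, 0.004, 0, 0, 0, 1], [0, 0, 0.006, 0, 0, 0, 1], [0, 0, 0.008, 0, 0, 0, 1], [0, 0, 0.01, 0, 0, 0, 1]])

```text
time: 5.87
tool_pos: [589.6, 169.1, 56.2]
tcp_rot: [180.0, -0.1, 18.7]
ft_force: [0.7, -0.0, 1.1]
finger_gap: -0.0
```

>>> jog_arm(targets=[[0, 0, 0.001, 0, 0, 0, 1], [0, 0, 0.002, 0, 0, 0, 1], [0, 0, 0.003, 0, 0, 0, 1], [0, 0, 0.004, 0, 0, 0, 1], [0, 0, 0.005, 0, 0, 0, 1]])

```text
time: 6.28
tool_pos: [588.9, 168.9, 50.4]
tcp_rot: [180.0, -0.0, 18.7]
ft_force: [0.3, 1.4, 0.7]
finger_gap: -0.2
```

```bash
cat > look.py <<'E'
from c import *
import fit
from bench import r
def look(name,o,sz,k,n='scene',tcp=True):
    s=r.sense();print(s['time'],s['tool_pos'].round(2),s['tcp_rot'].round(2),s['ft_force'].round(2),s['wrist_torque'].round(2),s['finger_gap'])
    p=cv2.cvtColor(r.snapshot(n)['pixels'],cv2.COLOR_RGB2BGR);cv2.imwrite('pics/full_'+name,p)
    p=p[o[1]:o[1]+sz[1],o[0]:o[0]+sz[0]];p=cv2.resize(p,None,fx=k,fy=k,interpolation=cv2.INTER_CUBIC)
    if tcp:cv2.circle(p,tuple(((proj(n,s['tool_pos'])[0]-o+.5)*k).astype(int).tolist()),3,(0,0,255),1)
    return p
E
python3 - <<'E'
from look import *
did(.005,0,.06);did(0,0,.015)
p=look('a7.png',(265,120),(90,105),5.5);cv2.imwrite('pics/a7.png',p);print(load())
E
```

```text
6.2833 [588.88 168.93  50.37] [180.    -0.    18.72] [0.29 1.4  0.68] [-0.03 -0.04  0.05] -0.19018076829154404
(array([588.84169921, 168.94776004,  50.392     ]), 18.72388768396809)
```

View pics/a7.png

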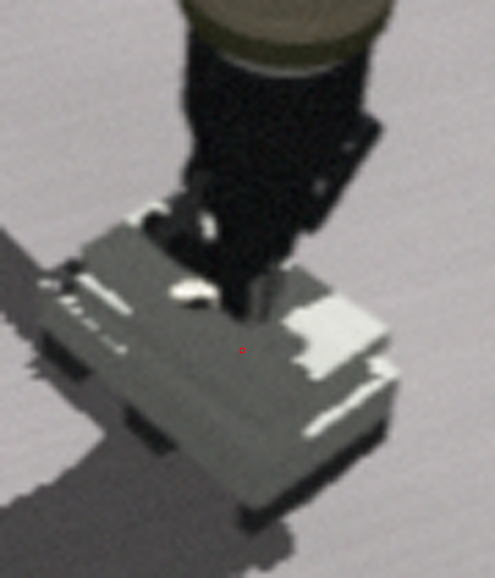

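>>> jog_arm(targets=[[0, 0, 0.001, 0, 0, 0, 1], [0, 0, 0.002, 0, 0, 0, 1], [0, 0, 0.003, 0, 0, 0, 1]])

```text
time: 6.58
tool_pos: [589.2, 169.1, 47.7]
tcp_rot: [180.0, -0.0, 18.7]
ft_force: [0.4, -0.0, 3.2]
finger_gap: 0.0
```

>>> jog_arm(targets=[[0, 0, 0.001, 0, 0, 0, 1], [0, 0, 0.002, 0, 0, 0, 1], [0, 0, 0.003, 0, 0, 0, 1]])

```text
time: 6.83
tool_pos: [589.6, 169.2, 45.0]
tcp_rot: [180.0, -0.1, 18.7]
ft_force: [2.0, 0.5, 5.2]
finger_gap: 0.2
```

>>> jog_arm(targets=[[0, 0, 0.001, 0, 0, 0, 1], [0, 0, 0.002, 0, 0, 0, 1], [0, 0, 0.002, 0, 0, 0, 1]])

```text
time: 7.08
tool_pos: [589.9, 169.2, 43.2]
tcp_rot: [180.0, -0.1, 18.7]
ft_force: [2.2, 0.8, 6.4]
finger_gap: -0.1
```

>>> jog_arm(targets=[[0, 0, -0.01, 0, 0, 0, 1], [0, 0, -0.03, 0, 0, 0, 1], [0, 0, -0.065, 0, 0, 0, 1], [0, 0, -0.1, 0, 0, 0, 1], [0, 0, -0.135, 0, 0, 0, 1]])

```text
time: 7.5
tool_pos: [587.5, 168.6, 178.0]
tcp_rot: [-180.0, 0.2, 18.7]
ft_force: [0.6, 0.4, -0.1]
finger_gap: -0.1
```

```bash
python3 - <<'E'
from look import *
did(0,0,.008);did(0,0,-.135)
o=(265,120);k=5.5
p=look('a8.png',o,(90,105),k)
for th,c in((0,(0,0,255)),(.08,(0,255,0))):
  poly(p,'scene',W(fit.jp,[jaw(th,d,y,12) for d,y in((10,-40),(135,-40),(135,40),(10,40),(10,-40))]),c,k,np.array(o))
cv2.imwrite('pics/a8.png',p);print(load())
need([520,-196,178],11.4)
need([591.7,-182,178],11.4)
E
```

```text
7.5 [587.46 168.61 178.02] [-179.98    0.18   18.72] [ 0.55  0.42 -0.15] [-0.03 -0.07 -0.01] -0.10438958661133485
(array([588.84169921, 168.94776004, 177.392     ]), 18.72388768396809)
cmd [588.8 168.9 177.4] 18.72 need [-0.1823  0.3235 -0.0006] wz 0.1278
cmd [588.8 168.9 177.4] 18.72 need [-0.1099  0.3333 -0.0006] wz 0.1278
```

View pics/a8.png

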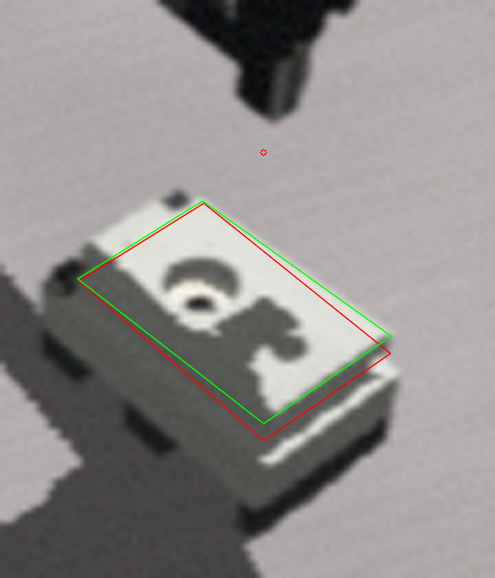

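The upper half now rests on the seal (the outline matches tilt 0.08, green). Contact heights and pictures show the finger ends about 20 mm behind the nominal TCP, so I allow for that. Next I go to the pin.

>>> jog_arm(targets=[[-0.012, 0.036, 0, 0, 0, 0.014, 0.42], [-0.024, 0.072, 0, 0, 0, 0.028, 0.42], [-0.036, 0.108, 0, 0, 0, 0.042, 0.42], [-0.048, 0.144, 0, 0, 0, 0.056, 0.42], [-0.06, 0.18, 0, 0, 0, 0.07, 0.42]], newtons=50)

```text
time: 7.97
tool_pos: [588.8, -22.3, 177.0]
tcp_rot: [-180.0, 0.1, 14.7]
ft_force: [0.7, 0.6, 0.3]
finger_gap: 49.5
```

```bash
python3 - <<'E'
from look import *
did(-.06,.18,0,.07)
need([591.7,-182,178],11.45)
E
```

```text
cmd [589.8 -20.8 177.4] 14.71 need [-0.0391  0.1564 -0.0006] wz 0.057
```

>>> jog_arm(targets=[[-0.008, 0.032, 0, 0, 0, 0.014, 0.42], [-0.016, 0.064, 0, 0, 0, 0.028, 0.42], [-0.024, 0.096, 0, 0, 0, 0.042, 0.42], [-0.032, 0.128, 0, 0, 0, 0.057, 0.42], [-0.039, 0.156, 0, 0, 0, 0.057, 0.42]])

```text
time: 8.38
tool_pos: [590.7, -183.5, 177.0]
tcp_rot: [-180.0, 0.1, 11.4]
ft_force: [0.8, 0.5, -0.4]
finger_gap: 49.6
```

```bash
python3 - <<'E'
from look import *
did(-.039,.156,0,.057);print(load())
p=look('b1.png',(130,130),(120,120),5)
cv2.imwrite('pics/b1.png',p)
p=look('b1t.png',(250,100),(130,130),4,'top')
cv2.imwrite('pics/b1t.png',p)
E
```

```text
(array([ 591.6983177 , -181.57638337,  177.392     ]), 11.447323685806635)
8.3833 [ 590.7  -183.54  176.95] [-1.7997e+02  8.0000e-02  1.1360e+01] [ 0.8   0.49 -0.42] [ 0.07 -0.01 -0.01] 49.555288601999415
8.4333 [ 590.23 -188.59  176.82] [1.7987e+02 1.3000e-01 1.1230e+01] [-2.34 -2.69  0.14] [-0.    0.05  0.01] 49.859674259364354
```

View pics/b1.png

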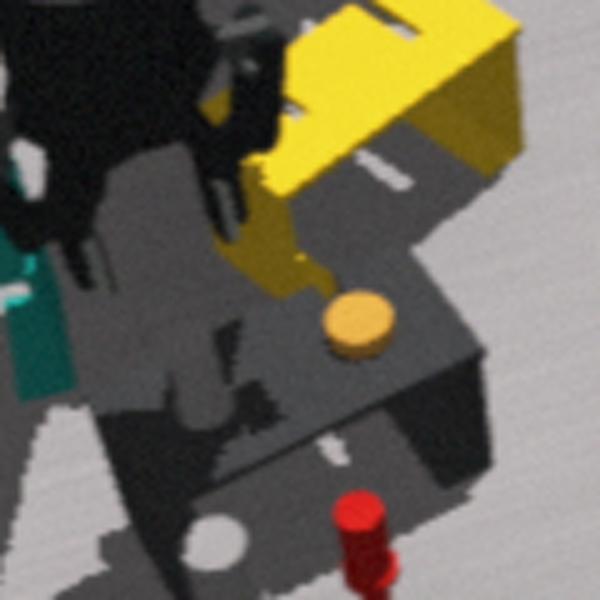

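View pics/b1t.png

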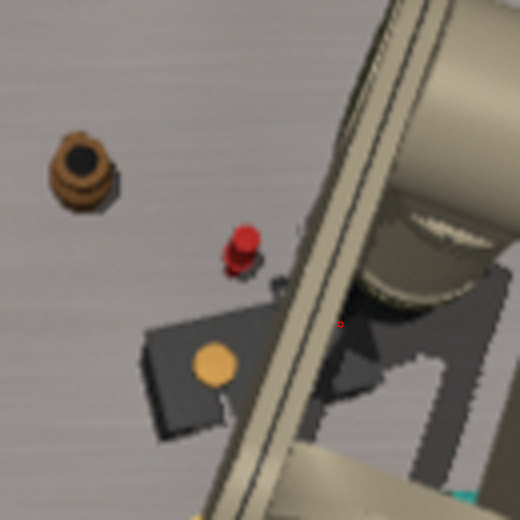

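>>> jog_arm(targets=[[0, 0, 0, 0, 0, 0, 0.42], [0, 0, 0, 0, 0, 0, 0.42], [0, 0, 0.01, 0, 0, 0, 0.42], [0, 0, 0.01, 0, 0, 0, 0.42], [0, 0, 0.01, 0, 0, 0, 0.42]])

```text
time: 8.9
tool_pos: [591.0, -180.2, 166.0]
tcp_rot: [-179.9, 0.1, 11.5]
ft_force: [0.0, 0.5, 0.9]
finger_gap: 49.3
```

```bash
python3 - <<'E'
from look import *
did(0,0,.01);print(load())
o=(130,130);k=5
p=look('b2.png',o,(120,120),k)
s=r.sense()['tool_pos']
for z in(20,):
  for dx in(-11,11):
    q=W([s[0],s[1],np.radians(11.4)],[(dx,-40,s[2]+20),(dx,-25,s[2]+20)]);poly(p,'scene',q,(0,255,0),k,np.array(o))
    q=W([s[0],s[1],np.radians(11.4)],[(dx,40,s[2]+20),(dx,25,s[2]+20)]);poly(p,'scene',q,(0,255,0),k,np.array(o))
poly(p,'scene',W(fit.rp,circ((0,-40,150),11)),(255,0,255),k,np.array(o))
poly(p,'scene',W(fit.rp,circ((0,-40,106),13)),(255,0,255),k,np.array(o))
cv2.imwrite('pics/b2.png',p)
E
```

```text
(array([ 591.6983177 , -181.57638337,  167.392     ]), 11.447323685806635)
8.9 [ 591.03 -180.16  166.01] [-1.7992e+02  1.1000e-01  1.1530e+01] [0.02 0.47 0.89] [ 0.04  0.02 -0.02] 49.34314982077317
```

View pics/b2.png

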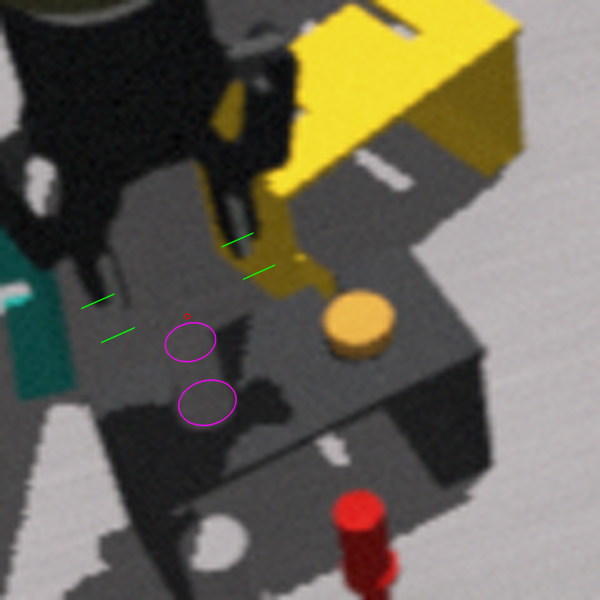

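>>> jog_arm(targets=[[0, 0.001, 0.015, 0, 0, 0, 0.42], [0, 0.001, 0.03, 0, 0, 0, 0.42], [0, 0.001, 0.045, 0, 0, 0, 0.42], [0, 0.001, 0.055, 0, 0, 0, 0.42], [0, 0.001, 0.06, 0, 0, 0, 0.42]])

```text
time: 9.37
tool_pos: [591.0, -181.8, 105.6]
tcp_rot: [-179.9, 0.1, 11.5]
ft_force: [-0.1, 0.6, 0.5]
finger_gap: 49.8
```

>>> jog_arm(targets=[[0, 0, 0.005, 0, 0, 0, 0.42], [0, 0, 0.01, 0, 0, 0, 0.42], [0, 0, 0.013, 0, 0, 0, 0.42], [0, 0, 0.015, 0, 0, 0, 0.42]])

```text
time: 9.7
tool_pos: [592.1, -182.6, 92.5]
tcp_rot: [180.0, -0.0, 11.4]
ft_force: [1.0, 0.3, 0.2]
finger_gap: 49.8
```

```bash
python3 - <<'E'
from look import *
did(0,.001,.075);print(load())
o=(130,150);k=6
p=look('b3.png',o,(100,100),k)
cv2.imwrite('pics/b3.png',p)
E
```

```text
(array([ 591.89678463, -182.55649095,   92.392     ]), 11.447323685806635)
9.7 [ 592.11 -182.6    92.5 ] [ 1.7999e+02 -2.0000e-02  1.1450e+01] [1.04 0.27 0.25] [0.03 0.02 0.02] 49.76654074757483
```

View pics/b3.png

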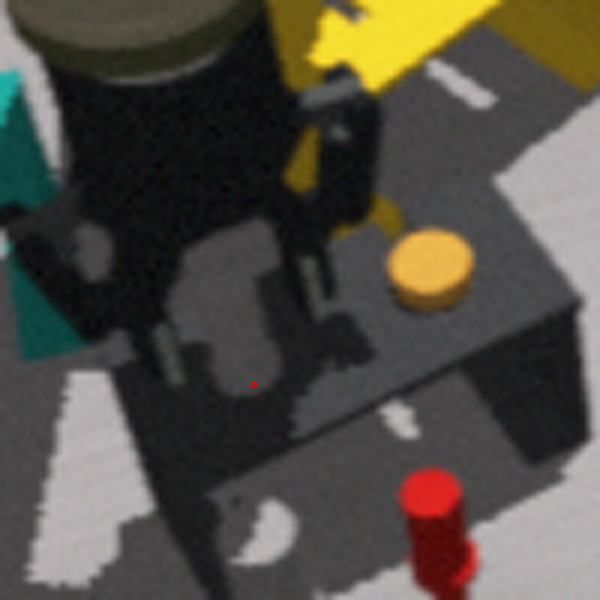

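The fingers straddle the knob: tips at about (159,213) and (183,202), knob between them near (170,205). I close.

>>> jog_arm(targets=[[0, 0, 0, 0, 0, 0, 1], [0, 0, 0, 0, 0, 0, 1], [0, 0, 0, 0, 0, 0, 1], [0, 0, 0, 0, 0, 0, 1], [0, 0, 0, 0, 0, 0, 1]], newtons=70)

```text
time: 10.17
tool_pos: [592.3, -182.7, 93.1]
tcp_rot: [180.0, -0.1, 11.4]
ft_force: [-0.2, -0.4, 3.2]
finger_gap: 20.3
```

```bash
python3 - <<'E'
from look import *
o=(130,150);k=6
p=look('b4.png',o,(100,100),k)
cv2.imwrite('pics/b4.png',p)
E
```

```text
10.1667 [ 592.34 -182.74   93.11] [ 1.7996e+02 -6.0000e-02  1.1450e+01] [-0.2  -0.4   3.18] [ 0.02 -0.02 -0.02] 20.285846724761452
```

View pics/b4.png

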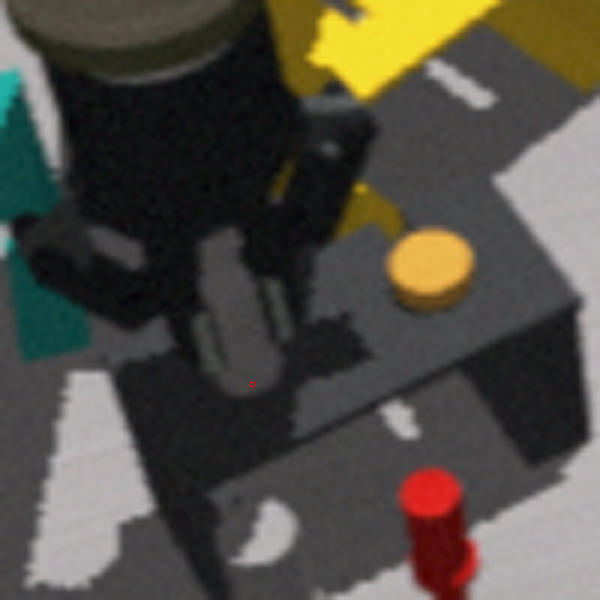

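>>> jog_arm(targets=[[0, 0, -0.001, 0, 0, 0, 1], [0, 0, -0.002, 0, 0, 0, 1], [-0.004, 0, -0.002, 0, 0, 0, 1], [-0.009, 0, -0.002, 0, 0, 0, 1], [-0.014, 0, -0.002, 0, 0, 0, 1]])

```text
time: 10.63
tool_pos: [577.5, -185.5, 94.1]
tcp_rot: [-180.0, 0.0, 11.4]
ft_force: [0.3, -0.6, -1.5]
finger_gap: 20.1
```

>>> jog_arm(targets=[[-0.006, 0, 0, 0, 0, 0, 1], [-0.012, 0, 0, 0, 0, 0, 1], [-0.018, 0, 0, 0, 0, 0, 1], [-0.024, 0, 0, 0, 0, 0, 1], [-0.03, 0, 0, 0, 0, 0, 1]])

```text
time: 11.05
tool_pos: [548.0, -191.4, 94.4]
tcp_rot: [-180.0, 0.0, 11.4]
ft_force: [0.3, 0.3, -0.6]
finger_gap: 20.2
```

>>> jog_arm(targets=[[-0.007, 0, 0, 0, 0, 0, 1], [-0.014, 0, 0, 0, 0, 0, 1], [-0.021, 0, 0, 0, 0, 0, 1], [-0.028, 0, 0, 0, 0, 0, 1], [-0.032, 0, 0, 0, 0, 0, 1]])

```text
time: 11.47
tool_pos: [516.4, -197.8, 94.3]
tcp_rot: [-180.0, 0.0, 11.4]
ft_force: [-0.4, 0.1, -0.9]
finger_gap: 20.3
```

```bash
python3 - <<'E'
from look import *
did(-.076,0,-.002);print(load())
o=(120,120);k=5
p=look('b5.png',o,(120,120),k)
cv2.imwrite('pics/b5.png',p)
E
```

```text
(array([ 517.40860822, -197.63997778,   94.392     ]), 11.447323685806635)
11.4667 [ 516.38 -197.76   94.29] [-1.7999e+02  2.0000e-02  1.1440e+01] [-0.39  0.08 -0.92] [-0.01 -0.03  0.04] 20.309700062827922
```

View pics/b5.png

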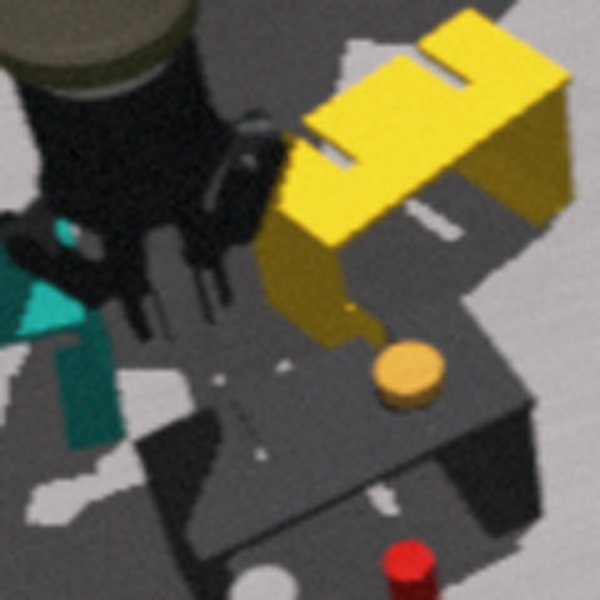

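>>> jog_arm(targets=[[0, 0, -0.015, 0, 0, 0, 1], [0, 0, -0.03, 0, 0, 0, 1], [0, 0, -0.045, 0, 0, 0, 1], [0, 0, -0.06, 0, 0, 0, 1], [0, 0, -0.075, 0, 0, 0, 1]])

```text
time: 11.93
tool_pos: [517.4, -197.6, 170.2]
tcp_rot: [-180.0, -0.0, 11.5]
ft_force: [0.2, 0.6, -1.6]
finger_gap: 20.3
```

```bash
python3 - <<'E'
from look import *
did(0,0,-.075);print(load())
o=(120,90);k=5
p=look('b6.png',o,(120,120),k)
cv2.imwrite('pics/b6.png',p)
need(W(fit.jp,(45,0,170))[0],11.45)
E
```

```text
(array([ 517.40860822, -197.63997778,  169.392     ]), 11.447323685806635)
11.9333 [ 517.4  -197.58  170.15] [-1.800e+02 -1.000e-02  1.145e+01] [ 0.16  0.56 -1.65] [-0.04  0.05  0.01] 20.30685201848148
cmd [ 517.4 -197.6  169.4] 11.45 need [ 0.1706 -0.3493 -0.0006] wz -0.0
```

View pics/b6.png

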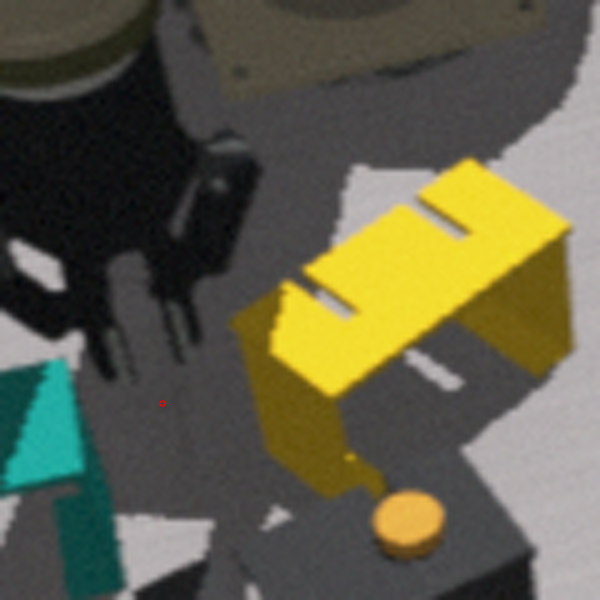

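>>> jog_arm(targets=[[0.014, -0.03, 0, 0, 0, 0, 1], [0.028, -0.06, 0, 0, 0, 0, 1], [0.043, -0.09, 0, 0, 0, 0, 1], [0.058, -0.12, 0, 0, 0, 0, 1], [0.073, -0.15, 0, 0, 0, 0, 1]])

```text
time: 12.4
tool_pos: [559.3, -34.6, 169.0]
tcp_rot: [-180.0, -0.0, 11.4]
ft_force: [0.5, -1.0, -1.9]
finger_gap: 20.1
```

>>> jog_arm(targets=[[0.014, -0.03, 0, 0, 0, 0, 1], [0.028, -0.06, 0, 0, 0, 0, 1], [0.043, -0.09, 0, 0, 0, 0, 1], [0.058, -0.12, 0, 0, 0, 0, 1], [0.073, -0.15, 0, 0, 0, 0, 1]])

```text
time: 12.82
tool_pos: [601.0, 127.1, 168.8]
tcp_rot: [-180.0, 0.0, 11.5]
ft_force: [0.8, 0.5, -0.6]
finger_gap: 20.1
```

>>> jog_arm(targets=[[0.012, -0.025, 0, 0, 0, 0, 1], [0.02, -0.042, 0, 0, 0, 0, 1], [0.0245, -0.0495, 0, 0, 0, 0, 1], [0.0245, -0.0495, 0, 0, 0, 0, 1], [0.0245, -0.0495, 0, 0, 0, 0, 1]])

```text
time: 13.23
tool_pos: [615.0, 178.2, 168.8]
tcp_rot: [180.0, 0.0, 11.5]
ft_force: [0.7, -0.9, -1.2]
finger_gap: 20.3
```

>>> jog_arm(targets=[[0, 0, 0, 0, 0, 0, 1], [0, 0, 0, 0, 0, 0, 1]])

```text
time: 13.4
tool_pos: [615.1, 177.2, 169.4]
tcp_rot: [180.0, 0.0, 11.4]
ft_force: [0.1, 0.2, -0.4]
finger_gap: 20.5
```

```bash
python3 - <<'E'
from look import *
did(.1705,-.3495,0);print(load())
o=(270,100);k=6
p=look('b7.png',o,(100,100),k)
cv2.imwrite('pics/b7.png',p)
E
```

```text
(array([615.15275866, 178.74623485, 169.392     ]), 11.447323685806635)
13.4 [615.13 177.24 169.36] [1.7998e+02 1.0000e-02 1.1360e+01] [ 0.14  0.15 -0.44] [-0.03 -0.    0.06] 20.461900055361028
```

View pics/b7.png

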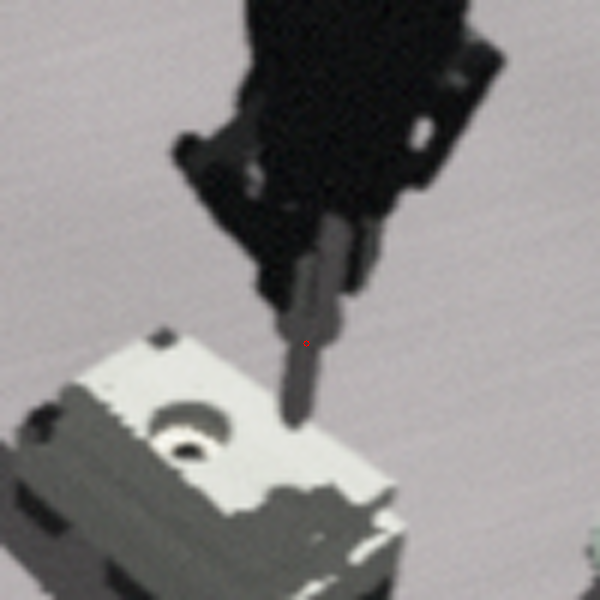

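```bash
cat > pin.py <<'E'
from look import *
def pin(p,n,o,k,x,y,tip,col=(0,255,0)):
    o=np.array(o)
    for z,rad in((0,4),(8,7),(43,7),(55,13),(61,13),(61,11),(105,11)):
        poly(p,n,circ((x,y,tip+z),rad),col,k,o)
    poly(p,n,[(x,y,tip),(x,y,tip+105)],col,k,o)
E
python3 - <<'E'
from pin import *
o=(290,110);k=9
s=r.sense()['tool_pos'];print(s)
p=look('b8.png',o,(65,65),k)
q=p.copy();pin(q,'scene',o,k,s[0],s[1],s[2]-48.1)
poly(q,'scene',W(fit.jp,circ((43.7,0,75),8.5)),(0,0,255),k,np.array(o))
cv2.imwrite('pics/b8.png',q)
p=look('b8t.png',(180,130),(110,90),6,'top');cv2.imwrite('pics/b8t.png',p)
E
```

```text
[615.19097708 177.35532207 169.49411531]
13.45 [615.19 177.36 169.49] [179.99  -0.    11.36] [ 0.12 -0.71 -0.66] [-0.03 -0.02 -0.01] 20.536611950900095
13.5 [615.23 177.51 169.57] [ 1.7999e+02 -1.0000e-02  1.1360e+01] [-0.06  0.39 -1.27] [-0.01 -0.   -0.04] 20.339111959341075
```

View pics/b8.png

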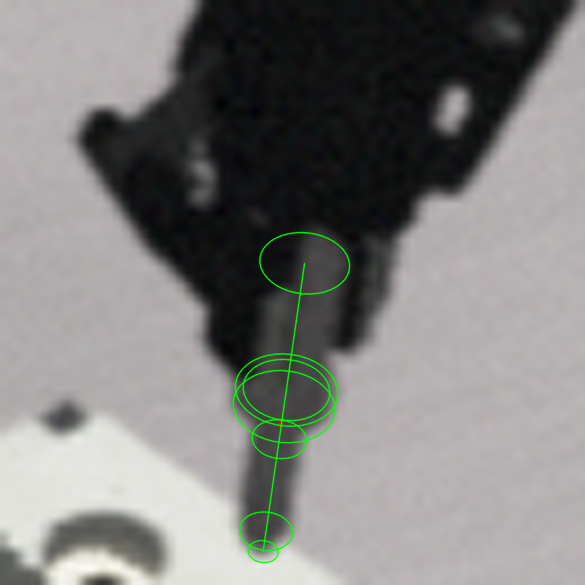

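View pics/b8t.png

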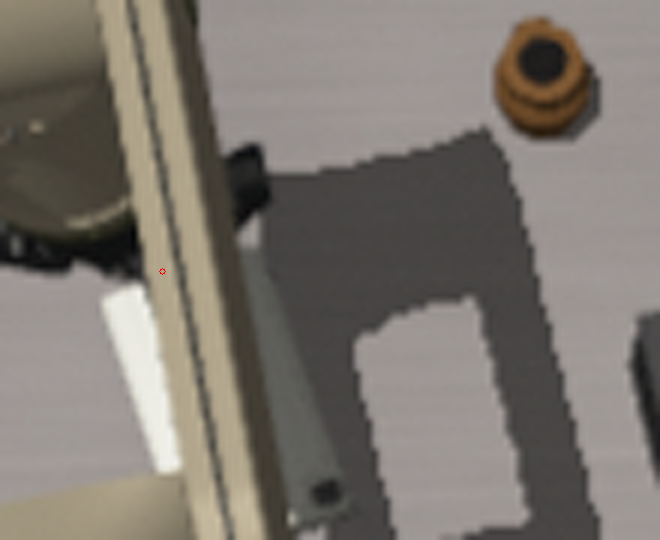

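>>> jog_arm(targets=[[0, 0, 0.012, 0, 0, 0, 1], [0, 0, 0.024, 0, 0, 0, 1], [0, 0, 0.034, 0, 0, 0, 1], [0, 0, 0.04, 0, 0, 0, 1], [0, 0, 0.04, 0, 0, 0, 1]])

```text
time: 13.97
tool_pos: [613.2, 178.4, 125.9]
tcp_rot: [-180.0, 0.3, 11.4]
ft_force: [-0.3, 0.5, -1.0]
finger_gap: 20.0
```

```bash
python3 - <<'E'
from pin import *
did(0,0,.04)
o=(290,130);k=9
s=r.sense()['tool_pos']
p=look('b9.png',o,(65,65),k)
cv2.circle(p,(5,5),2,(0,0,255))
pp=p.copy()
poly(pp,'scene',W(fit.jp,circ((43.7,0,75),8.5)),(0,0,255),k,np.array(o))
pin(pp,'scene',o,k,s[0],s[1],s[2]-48.1)
cv2.imwrite('pics/b9.png',p)
cv2.imwrite('pics/b9o.png',pp)
E
```

```text
13.9667 [613.23 178.35 125.93] [-180.      0.28   11.45] [-0.31  0.55 -1.  ] [-0.01  0.04  0.01] 20.013977658795188
```

View pics/b9.png

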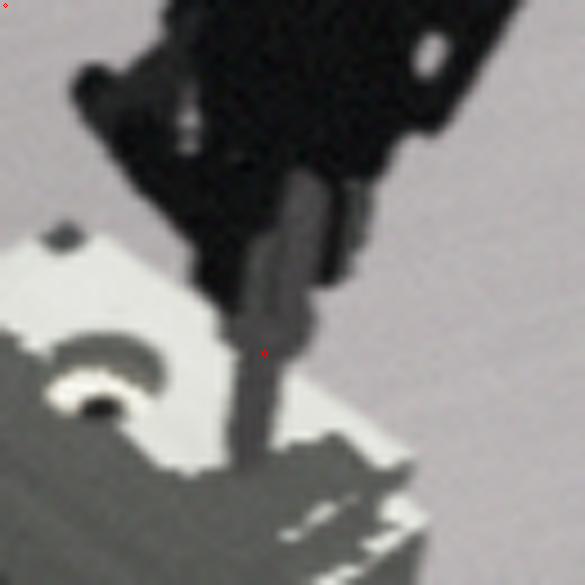

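View pics/b9o.png

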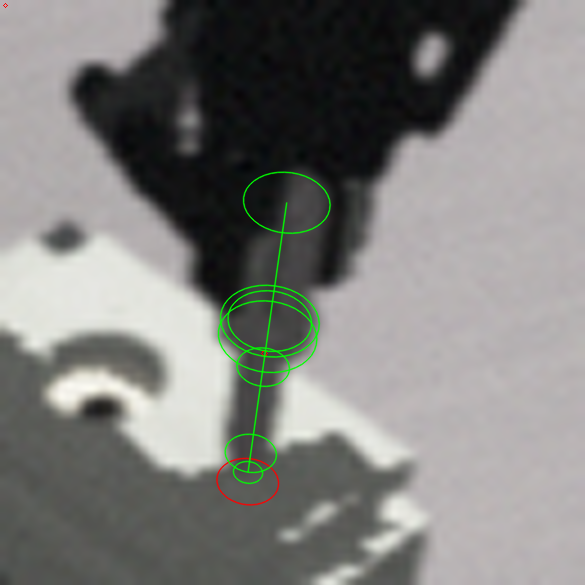

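>>> jog_arm(targets=[[0, 0, 0, 0, 0, 0, 1], [0, 0, 0, 0, 0, 0, 1], [0, 0, 0.003, 0, 0, 0, 1], [0, 0, 0.006, 0, 0, 0, 1], [0, 0, 0.008, 0, 0, 0, 1]])

```text
time: 14.43
tool_pos: [615.2, 178.8, 121.3]
tcp_rot: [-180.0, -0.0, 11.5]
ft_force: [-0.3, -0.2, -0.7]
finger_gap: 20.4
```

>>> jog_arm(targets=[[0, 0, 0.002, 0, 0, 0, 1], [0, 0, 0.004, 0, 0, 0, 1], [0, 0, 0.006, 0, 0, 0, 1], [0, 0, 0.006, 0, 0, 0, 1]])

```text
time: 14.77
tool_pos: [614.8, 178.7, 114.7]
tcp_rot: [-180.0, 0.0, 11.4]
ft_force: [0.1, 0.4, -1.1]
finger_gap: 19.9
```

>>> jog_arm(targets=[[0, 0, 0.002, 0, 0, 0, 1], [0, 0, 0.004, 0, 0, 0, 1], [0, 0, 0.006, 0, 0, 0, 1], [0, 0, 0.008, 0, 0, 0, 1]])

```text
time: 15.1
tool_pos: [615.1, 178.8, 107.2]
tcp_rot: [-180.0, -0.0, 11.4]
ft_force: [0.6, -0.5, -1.5]
finger_gap: 20.3
```

>>> jog_arm(targets=[[0, 0, 0.002, 0, 0, 0, 1], [0, 0, 0.004, 0, 0, 0, 1], [0, 0, 0.006, 0, 0, 0, 1], [0, 0, 0.008, 0, 0, 0, 1]])

```text
time: 15.43
tool_pos: [615.1, 178.7, 99.2]
tcp_rot: [180.0, 0.0, 11.4]
ft_force: [-0.0, -0.4, -1.0]
finger_gap: 20.6
```

```bash
python3 - <<'E'
from pin import *
did(0,0,.03);print(load())
o=(275,130);k=8
s=r.sense()['tool_pos']
p=look('d1.png',o,(80,75),k,tcp=False)
cv2.imwrite('pics/d1.png',p)
E
```

```text
(array([615.15275866, 178.74623485,  99.392     ]), 11.447323685806635)
15.4333 [615.15 178.73  99.17] [180.     0.    11.45] [-0.01 -0.44 -1.04] [-0.02  0.02 -0.01] 20.560871314256037
```

View pics/d1.png

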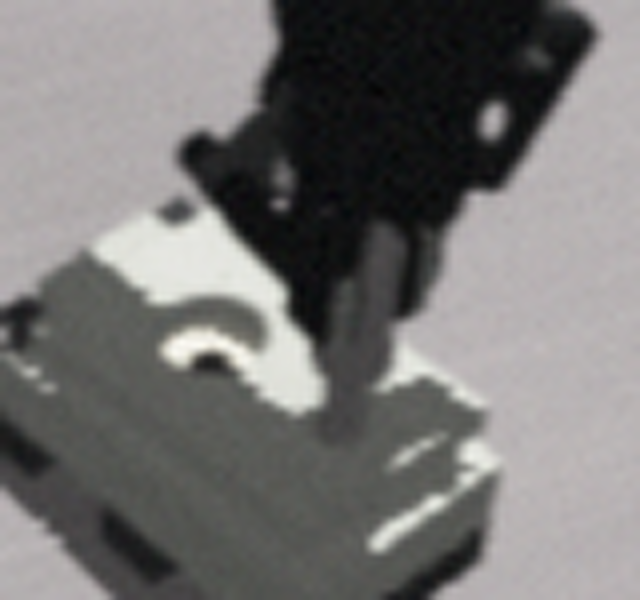

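The pin has passed into the upper hole with no contact force (shank enters at about pixel 317,185). Next is the lower half.

>>> jog_arm(targets=[[0, 0, 0.002, 0, 0, 0, 1], [0, 0, 0.004, 0, 0, 0, 1], [0, 0, 0.006, 0, 0, 0, 1]])

```text
time: 15.73
tool_pos: [615.2, 178.8, 93.3]
tcp_rot: [180.0, -0.0, 11.4]
ft_force: [-0.6, 0.5, -0.6]
finger_gap: 20.3
```

>>> jog_arm(targets=[[0, 0, 0.002, 0, 0, 0, 1], [0, 0, 0.004, 0, 0, 0, 1], [0, 0, 0.006, 0, 0, 0, 1]])

```text
time: 15.98
tool_pos: [615.1, 178.7, 87.2]
tcp_rot: [180.0, 0.0, 11.4]
ft_force: [-0.3, 0.6, -0.8]
finger_gap: 20.5
```

>>> jog_arm(targets=[[0, 0, 0.002, 0, 0, 0, 1], [0, 0, 0.004, 0, 0, 0, 1], [0, 0, 0.006, 0, 0, 0, 1]])

```text
time: 16.23
tool_pos: [615.1, 178.7, 81.2]
tcp_rot: [-180.0, 0.0, 11.4]
ft_force: [-0.2, 0.3, -1.3]
finger_gap: 20.2
```

>>> jog_arm(targets=[[0, 0, 0.003, 0, 0, 0, 1], [0, 0, 0.006, 0, 0, 0, 1], [0, 0, 0.009, 0, 0, 0, 1], [0, 0, 0.012, 0, 0, 0, 1]])

```text
time: 16.57
tool_pos: [615.1, 178.7, 69.0]
tcp_rot: [180.0, 0.0, 11.4]
ft_force: [-0.0, -0.3, -1.2]
finger_gap: 20.3
```

>>> jog_arm(targets=[[0, 0, 0.002, 0, 0, 0, 1], [0, 0, 0.004, 0, 0, 0, 1], [0, 0, 0.005, 0, 0, 0, 1]])

```text
time: 16.82
tool_pos: [615.6, 178.9, 64.6]
tcp_rot: [-180.0, -0.1, 11.4]
ft_force: [1.4, -0.5, 1.3]
finger_gap: 20.1
```

>>> jog_arm(targets=[[0, 0, 0.001, 0, 0, 0, 1], [0, 0, 0.002, 0, 0, 0, 1], [0, 0, 0.003, 0, 0, 0, 1]])

```text
time: 17.07
tool_pos: [615.8, 178.9, 62.0]
tcp_rot: [-180.0, -0.1, 11.4]
ft_force: [2.0, 1.0, 3.5]
finger_gap: 20.3
```

>>> jog_arm(targets=[[0, 0, 0.001, 0, 0, 0, 1], [0, 0, 0.002, 0, 0, 0, 1], [0, 0, 0.003, 0, 0, 0, 1]], newtons=110)

```text
time: 17.32
tool_pos: [615.9, 178.9, 59.0]
tcp_rot: [-180.0, -0.1, 11.4]
ft_force: [1.6, 1.3, 4.6]
finger_gap: 19.8
```

>>> jog_arm(targets=[[0, 0, 0.001, 0, 0, 0, 1], [0, 0, 0.002, 0, 0, 0, 1]])

```text
time: 17.48
tool_pos: [616.1, 179.0, 57.3]
tcp_rot: [-180.0, -0.1, 11.4]
ft_force: [3.1, 0.5, 8.8]
finger_gap: 19.5
```

>>> jog_arm(targets=[[0, 0, 0.001, 0, 0, 0, 1], [0, 0, 0.001, 0, 0, 0, 1]])

```text
time: 17.65
tool_pos: [616.2, 179.0, 56.6]
tcp_rot: [-180.0, -0.1, 11.4]
ft_force: [2.1, 0.9, 7.5]
finger_gap: 19.4
```

```bash
python3 - <<'E'
from pin import *
did(0,0,.044);print(load())
o=(275,130);k=8
s=r.sense()['tool_pos']
p=look('d2.png',o,(80,75),k,tcp=False)
for th,c in((0,(0,0,255)),(.08,(0,255,0))):
  poly(p,'scene',W(fit.jp,[jaw(th,d,y,12) for d,y in((10,-40),(135,-40),(135,40),(10,40),(10,-40))]),c,k,np.array(o))
cv2.imwrite('pics/d2.png',p)
E
```

```text
(array([615.15275866, 178.74623485,  55.392     ]), 11.447323685806635)
17.65 [616.2  179.    56.62] [-1.800e+02 -1.300e-01  1.145e+01] [2.06 0.9  7.48] [ 0.15 -0.23 -0.01] 19.412437219360623
```

View pics/d2.png

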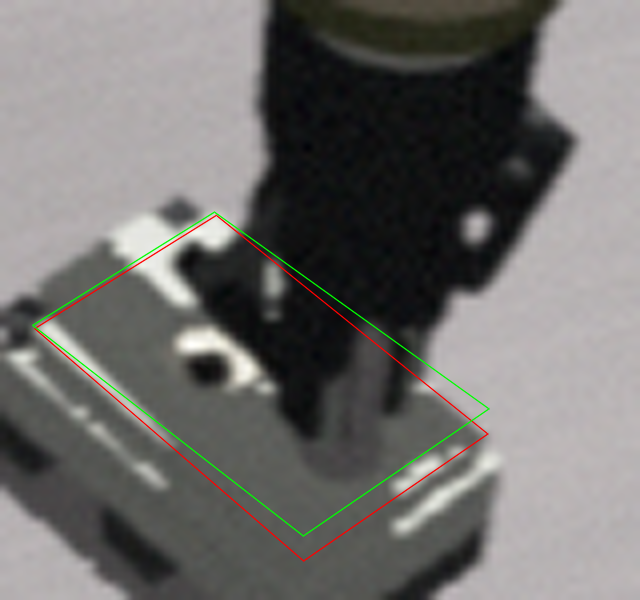

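>>> jog_arm(targets=[[0, 0, 0.0005, 0, 0, 0, 1], [0, 0, 0.001, 0, 0, 0, 1], [0, 0, 0.001, 0, 0, 0, 1]])

```text
time: 17.95
tool_pos: [616.4, 179.0, 56.1]
tcp_rot: [180.0, -0.2, 11.4]
ft_force: [0.9, 1.6, 10.7]
finger_gap: 19.2
```

>>> jog_arm(targets=[[0, 0, 0.0005, 0, 0, 0, 1], [0, 0, 0.001, 0, 0, 0, 1], [0, 0, 0.001, 0, 0, 0, 1]])

```text
time: 18.2
tool_pos: [616.4, 179.0, 55.5]
tcp_rot: [180.0, -0.2, 11.5]
ft_force: [0.2, 0.3, 13.5]
finger_gap: 19.6
```

>>> jog_arm(targets=[[0, 0, 0.0005, 0, 0, 0, 1], [0, 0, 0.001, 0, 0, 0, 1], [0, 0, 0.0015, 0, 0, 0, 1], [0, 0, 0.0015, 0, 0, 0, 1]])

```text
time: 18.53
tool_pos: [616.7, 179.0, 54.6]
tcp_rot: [180.0, -0.2, 11.5]
ft_force: [-2.0, -0.2, 16.0]
finger_gap: 19.4
```

>>> jog_arm(targets=[[0, 0, 0, 0, 0, 0, 1], [0, 0, 0, 0, 0, 0, 1], [0, 0, 0, 0, 0, 0, 1], [0, 0, 0, 0, 0, 0, 1], [0, 0, 0, 0, 0, 0, 1]])

```text
time: 18.95
tool_pos: [616.7, 179.0, 54.7]
tcp_rot: [180.0, -0.2, 11.4]
ft_force: [-1.3, -0.3, 16.8]
finger_gap: 19.5
```

>>> jog_arm(targets=[[0, 0, 0, 0, 0, 0, 1], [0, 0, 0, 0, 0, 0, 1], [0, 0, 0, 0, 0, 0, 1], [0, 0, 0, 0, 0, 0, 1], [0, 0, 0, 0, 0, 0, 1]])

```text
time: 19.37
tool_pos: [616.7, 179.0, 54.7]
tcp_rot: [180.0, -0.2, 11.5]
ft_force: [-1.2, -0.8, 15.3]
finger_gap: 19.4
```

```bash
python3 - <<'E'
from pin import *
did(0,0,.0035);print(load())
o=(275,130);k=8
p=look('d3.png',o,(80,75),k,tcp=False)
s=r.sense()['tool_pos']
for th,c in((0,(0,0,255)),):
  poly(p,'scene',W(fit.jp,[jaw(th,d,y,12) for d,y in((10,-40),(135,-40),(135,40),(10,40),(10,-40))]),c,k,np.array(o))
h=W(fit.jp,(45,0,0))[0]
pin(p,'scene',o,k,h[0],h[1],11)
cv2.imwrite('pics/d3.png',p)
E
```

```text
(array([615.15275866, 178.74623485,  51.892     ]), 11.447323685806635)
19.3667 [616.66 179.04  54.67] [180.    -0.19  11.45] [-1.19 -0.81 15.32] [-0.02  0.46 -0.01] 19.411717416552754
```

View pics/d3.png

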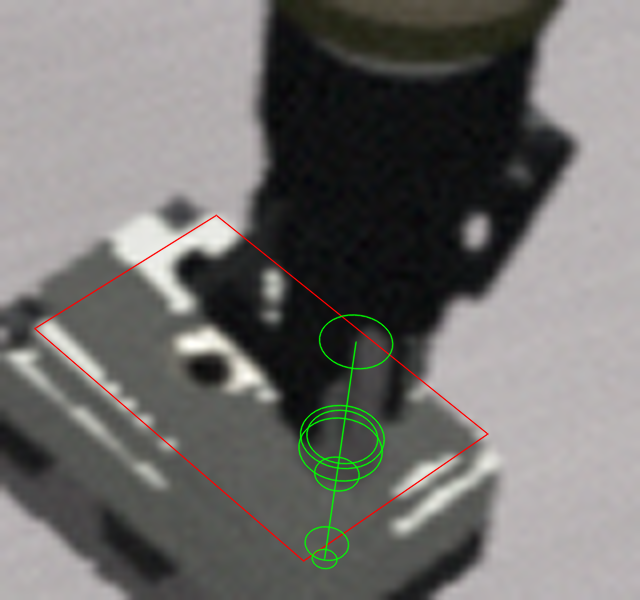

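View pics/full_d3.png

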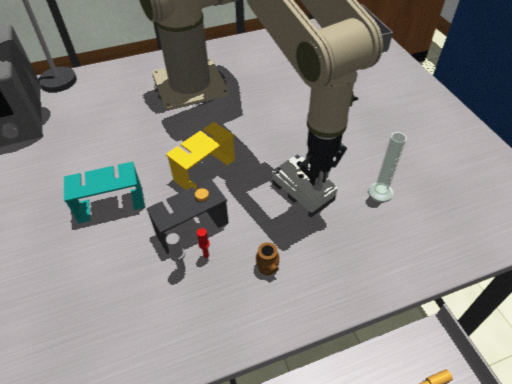

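```bash
python3 - <<'E'
from bench import r
print(r.hand_in()); s=r.sense();print(s['time'],s['tool_pos'],s['ft_force'])
E
```

```text
the job is handed in; nothing more can be done
None
the job is handed in; nothing more can be done
```

I closed the upper half onto its seal and slid the smaller grey pin out of the front of the dark rack's slot. I then pushed it down through both halves and handed in at about 19.4 s with the gripper still pressing the knob.

**Last checks:**
- **Shut:** the last picture shows the upper half matching the level, fully shut outline to within about 1 mm. The push held at 15 to 17 N, against the 6 to 7 N needed.
- **Pin:** there was no noticeable contact force while it went through either hole. The gripper held the knob with a steady 19.4 mm opening.
- **Other objects:** the thread gauge, cylinder, valve, look-alike racks and other pins look unmoved in that picture.

**What disagreed:**
- **Finger ends:** they sit about 20 to 25 mm behind the stated TCP. My first push therefore left the upper half at about 0.25 rad, and I had to push it down again.
- **Final height:** the TCP ended about 4 mm lower than I predicted from the grip. The likely cause is a little slip on the knob or flex in the fingers.
- **Pin tip:** I could not see it under the jig in any picture. That it is fully home rests on the force, the height and the collar's position in the picture.

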